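# Seat two clipper blades in the narrowing slots of the blade rack

### The job

Put the two steel clipper blades away in the slotted wooden blade rack, teeth up: the thick one in the widest slot, the thin one in the narrowest. The wooden block is never exactly where it is expected in its tray, so feel for it; each slot has a sprung pin, so push each blade down gently until it stops fully home on the slot's floor, then let go. Do not force anything, and leave the other things on the ledge where they are.

Things in the scene. Friction and masses are not known exactly. Their poses are not given: they have to be found in the camera images.
- thick_blade: Thick clipper blade: plain steel plate standing on the ledge on its foot, 46 mm wide (x), 14 mm thick (y), 60 mm high, with short teeth (4 mm thick, 6 mm high) on its top edge; 0.16 kg. Origin: centre of its underside; z up. Grip it across the thickness with the TCP 50 mm over the underside, so that the fingertips stay clear of the rack.
- thin_blade: Thin clipper blade: the same plain steel plate, 46 mm wide (x), 60 mm high plus 6 mm of teeth, but only 8 mm thick (y); 0.11 kg. Origin: centre of its underside; z up. Grip it as the thick one.
- tray: Shallow steel tray, fixed, 106 (x) by 180 mm (y), rim 12 mm high. Origin: centre of its underside, on the ledge; z up; y runs along the row of slots. In it stands a wooden block with three slots (long side along x): wide, middle, narrow at +40, 0, -40 mm in y from the block's own centre. The two blades go in the wide and narrow ones.
- block_mean (a point): Where the top centre of the wooden block would be if centred: on the tray, 39 mm above the ledge. Block 84 (x) by 132 (y) by 36 mm, top 39 mm above the ledge; centred in x, but anywhere from -11 to +11 mm off along the tray's y. Light touches do not shift it (80 N would). Touching a plain upright end face, 66 mm from its own centre in y, tells where the slots are.
- pin_mean (a point): Nominal place of the middle slot's sprung steel pin, tray frame x 0, y +6, z 24 mm (moves with the block). Every slot has one in its +y wall: a round bulge 3.2 mm into the slot. A blade stops on it about 10 to 14 mm below the block's top; push it past with up to about 12 N, then friction holds it. The floor below is rigid. Over 40 N on the rack (push and side pressures added up) is forcing.
- wide_slot (a point): Nominal bottom centre of the wide slot: a point fixed to the tray at its y = +40 mm, 13 mm above the ledge (the slot floor's height); axes as the tray. The real slot lies up to 11 mm from it along the tray's y, moved with the block. Slot 15.6 mm wide (y), for a 14 mm plate, 59.6 mm long (x), 26 mm deep, mouth bevelled 1 mm. The thick blade goes here.
- middle_slot (a point): Nominal bottom centre of the middle slot: a point fixed to the tray at its y = 0 mm, 13 mm above the ledge (the slot floor's height); axes as the tray. The real slot lies up to 11 mm from it along the tray's y, moved with the block. Slot 12.6 mm wide (y), for a 11 mm plate, 59.6 mm long (x), 26 mm deep, mouth bevelled 1 mm. It stays empty.
- narrow_slot (a point): Nominal bottom centre of the narrow slot: a point fixed to the tray at its y = -40 mm, 13 mm above the ledge (the slot floor's height); axes as the tray. The real slot lies up to 11 mm from it along the tray's y, moved with the block. Slot 9.6 mm wide (y), for a 8 mm plate, 59.6 mm long (x), 26 mm deep, mouth bevelled 1 mm. The thin blade goes here.
- clipper: Bystander: black plastic hair clipper, 165 x 46 x 40 mm, lying down. Origin: centre of its underside.
- comb: Bystander: flat red comb, 160 x 29 x 5 mm, lying between the blades' places. Origin: about its centre, on the ledge.
- cup: Bystander: white ceramic cup, 76 mm across, 80 mm high. Origin: centre of its underside.
- jar: Bystander: small amber jar with a metal cap, 64 mm across, 55 mm high. Origin: centre of its underside.
- brush: Bystander: wooden brush, 170 mm long, lying down.
- guard: Bystander: small black plastic clipper guard, 44 x 30 x 16 mm, lying down. Origin: centre of its underside.
Things that resemble listed ones, but are neither listed nor needed, are in the scene too. What is shaped like the thick_blade but pink is not meant.

How it is judged:
By the outcome, as a careful person would: the job done as asked, in the order asked, and still so for the second after the job is handed in, with the robot touching nothing.
It also fails if it takes over 70 s, if anything falls off the work surface, if the arm or the gripper's body presses on something with over 40 N, if the wrist force passes 120 N, or if a joint passes its speed limit or range.

### The arm

A 7-joint arm with a two-finger parallel gripper is mounted at the origin on the work surface. World frame = base frame: x ahead of the robot, y to its left, z up, the work surface at z = 0. Lengths are in m, angles in rad, forces in N, time in s.
With the tool pointing down it reaches from about 0.4 to 0.85 m from the base axis. Payload 4.5 kg.
Tool frame: the origin (TCP) lies between the finger pads, 19 mm behind the fingertips; this is the grasp point; z points along the fingers, y is the line along which they close (so a half turn about z gives the same grasp; the last joint's range is limited). The gripper opens to 88 mm and grips with 3 to 60 N. Pads are 18 mm wide; open, the fingers measure 123 mm over their backs; the gripper's body (75 mm by 187 mm) begins 45 mm behind the grasp point.
Start: joints at [-1.19, 0.689, -0.195, 1.565, 0.157, 0.902, -0.215], TCP at [0.212, 0.588, 0.257] pointing down, gripper open.
Joint ranges: [-3.01, 3.01], [-0.46, 2.08], [-1.47, 1.51], [0.13, 2.56], [-1, 4.14], [0.04, 2.09], [-2.66, 2.66]. Speed limits (rad/s): [2.57, 2.57, 3.14, 3.14, 3.14, 3.14, 3.14].

### API

Orientations are given as a unit quaternion [x, y, z, w].
In Python, from cell import robot, viewer, workorder gives the robot as it stands.
- The arm moves only by the tool arm_command, never from a script. Its argument "moves" is a list of rows, each a list of 4 numbers: the shift along the tool's x, y, z as a fraction of full scale, then the turn about the tool's z as a fraction of full scale. A call has 1 to 10 rows; each row shifts and turns the commanded pose from where the row before left it, along the tool's axes as they then stand; what a row does not reach is not made up. Full scale, the value 1, is 15 cm for a shift and 45 degrees for a turn. A row lasts 1/12 s, in which the tool goes at most 41.7 mm and 7.16 degrees, less where a joint would pass 70% of its speed; a pose out of reach is approached as far as the arm can. A call with a number of a shift or a turn outside -1 to 1 is refused whole. A call with a gripper value outside its range is refused whole. "hand" is the closure, from 0 (fully open) to 1 (shut), set as the call begins (left out, the last holds). The fingers move at their own pace and stop on an object; "squeeze" is the grip in N (left out, the last holds). Time passes only in rows, so rows that do not move let the fingers close. It gives the time, the measured TCP pose, the force, the opening and the grip force at its end, in the units of the state.
- robot.get_obs(): the state, without advancing time (a new reading comes with each control period).
- viewer.get_image(name): name is "scene" or "top" or "wrist"; returns a dict with "img" (480x640x3 uint8, red, green, blue), "intrinsics" (3x3 intrinsics, pixels), "distortion" ([k1, k2, p1, p2, k3] as OpenCV has them; the pictures are not rectified), "R" (3x3) and "t" (3): a world point X has camera coordinates R X + t. Camera axes: x right, y down, z forward; pixel columns grow to the right and rows downward; lengths in m; the calibration is good to about 2 mm. A picture is of the moment at which its call begins. There is no depth.
- workorder.sign_off(): hands the job in; it is judged then, once.
The state is a dict: "t": time; "joints": joint angles; "qd": joint speeds; "joint_efforts": joint torques, N m; "position": TCP position; "eef_rot": TCP orientation; "contact_force": force on the tool from outside, world axes, zero at the start; "wrist_torque": the same for the moment, N m; "width": opening from 0.0 (shut) to 1.0 (fully open); "grip_force": force on a finger pad.
Only numpy, scipy, OpenCV 4.12 (cv2) and the standard library are available. Lean on these libraries where they do the work, as an engineer would, in place of code of your own. Each camera call takes 0.05 s, during which the arm holds its last target. There are 200 camera calls.

## Working session

There is one attempt and no reset: what is moved stays moved. The work goes in short steps, Python scripts to look and compute and a tool call to move; the robot and the scene stay as the last step left them, time stands still between calls to the robot, and variables do not carry over. Pictures are saved under pics/ and viewed, at most 10 in all, crops included, and the job is handed in when it is done.

Besides the shell and the picture viewer there is one more tool, called after "Call:" by a JSON object that holds its "name" and its "arguments", one argument or row to a line. arm_command: Moves the arm, as the interface text tells. Its arguments: {"type":"object","properties":{"moves":{"type":"array","items":{"type":"array","items":{"type":"number"}}},"hand":{"type":"number"},"squeeze":{"type":"number"}},"required":["moves"]}

```bash
ls; mkdir -p pics; cat > h.py <<'E'
import numpy as np, cv2
from cell import robot, viewer, workorder
def snap(n,f=None):
    d=viewer.get_image(n)
    if f: cv2.imwrite('pics/'+f,d['img'][:,:,::-1]); np.savez('pics/'+f[:-4]+'.npz',**d)
    return d
def load(f): return np.load('pics/'+f+'.npz')
def px2w(d,uv,z):
    n=cv2.undistortPoints(np.array([uv],float).reshape(-1,1,2),d['intrinsics'],d['distortion']).reshape(-1,2)
    r=np.c_[n,np.ones(len(n))]@d['R']; c=-d['R'].T@d['t']
    return c+r*((z-c[2])/r[:,2])[:,None]
def w2px(d,X): return cv2.projectPoints(np.array(X,float).reshape(-1,1,3),cv2.Rodrigues(d['R'])[0],d['t'],d['intrinsics'],d['distortion'])[0].reshape(-1,2)
E
python3 - <<'E'
from h import *
print(robot.get_obs())
for n in('top','scene'): 
    d=snap(n,n+'0.png'); print(n,-d['R'].T@d['t'])
E
```

```text
pics
{'t': 0.0, 'joints': array([-1.19017007,  0.68998562, -0.19453514,  1.56632848,  0.15733926,
        0.90248104, -0.21509628]), 'qd': array([-0.00121215, -0.00171486, -0.00040223,  0.00061151,  0.00094334,
        0.00167186, -0.00082979]), 'joint_efforts': array([-1.23022764e-03, -5.27554929e+01, -1.26734812e+00, -1.53422195e+01,
       -5.26327011e-02,  6.41997642e-03,  1.78519776e-04]), 'position': array([0.21228891, 0.58721986, 0.25661366]), 'eef_rot': array([ 1.72482717e-01,  9.85012131e-01, -8.98736865e-04, -8.38547055e-05]), 'contact_force': array([-0.30339768,  0.18838077,  0.64755737]), 'wrist_torque': array([-0.0475608 , -0.05215361, -0.0353481 ]), 'grip_force': 0.0, 'width': 1.0043319586613513}
top [ 0.39219121 -0.02449852  1.02320068]
scene [0.97033739 0.50322445 0.81163919]
```

View pics/top0.png

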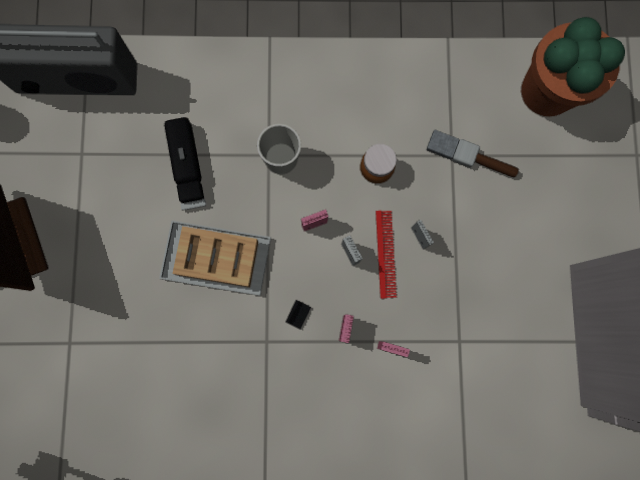

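View pics/scene0.png

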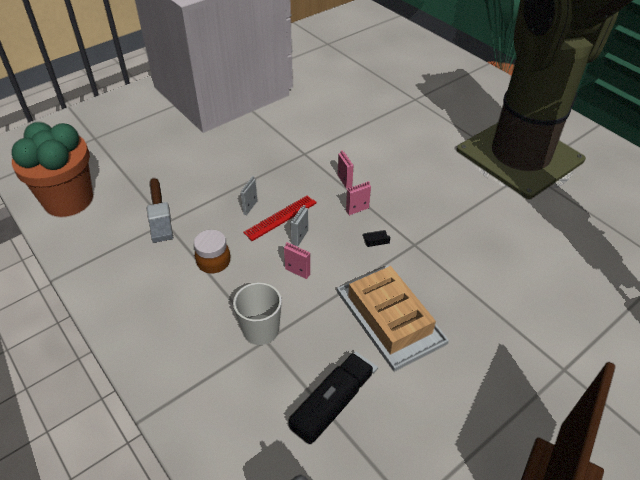

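Top view: the steel-grey upright plates are at (351,250) and (423,234). The pink look-alikes at (314,220), (346,328) and (394,349) are not meant. The rack is at (215,257) in its tray. I'll enlarge the two grey plates and the rack to tell thick from thin and to see the slot widths.

```bash
python3 - <<'E'
from h import *
im=cv2.imread('pics/top0.png'); s=cv2.imread('pics/scene0.png')
r=lambda i,x,y,w,h,W,H:cv2.resize(i[y:y+h,x:x+w],(W,H),interpolation=cv2.INTER_CUBIC)
a=np.hstack([r(im,330,205,120,80,480,320),r(s,235,170,80,80,320,320)])
b=r(im,155,215,120,84,400,280); c=r(s,330,260,120,84,400,280)
cv2.imwrite('pics/crop.png',np.vstack([a,np.hstack([b,c])]))
E
```

```text
(no output)
```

View pics/crop.png

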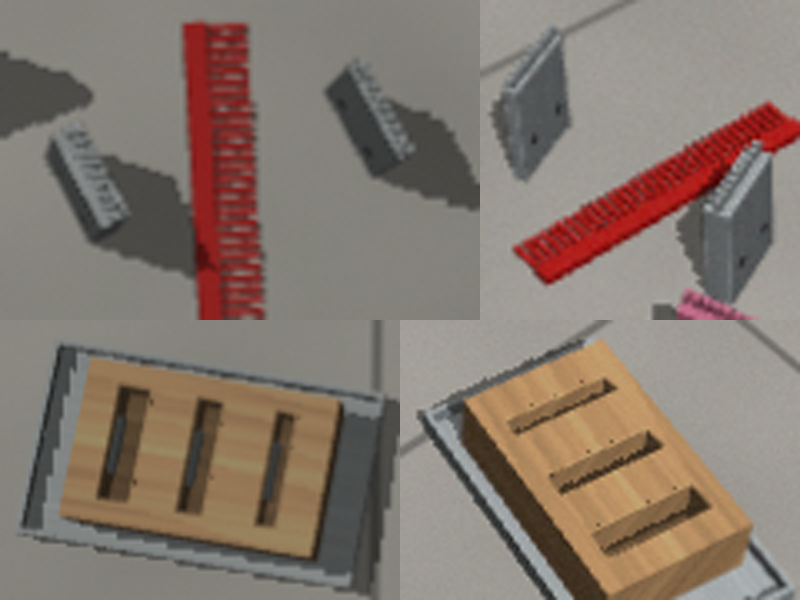

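The enlarged crop shows the thick blade at top-view (351,250): its top face is clearly wide. The thin one is at (423,234), a narrow edge. The rack's widest slot is the left one, at (192,252), so tray +y points image-left. Next I'll turn these into world positions.

```bash
python3 - <<'E'
from h import *
np.set_printoptions(precision=4,suppress=True)
d=load('top0')
k=120/400
b=np.array([[92,40],[343,82],[315,238],[60,195]])*k+[155,215]
B=px2w(d,b,.039); print(B,B.mean(0), 'sides',np.linalg.norm(B-np.roll(B,-1,0),axis=1))
t=np.array([[62,26],[382,78],[352,264],[22,212]])*k+[155,215]
T=px2w(d,t,.012); print(T,T.mean(0),np.linalg.norm(T-np.roll(T,-1,0),axis=1))
yax=(B[0]+B[3]-B[1]-B[2])[:2]; print('yaw of +y',np.degrees(np.arctan2(yax[1],yax[0])))
yax=(T[0]+T[3]-T[1]-T[2])[:2]; print('tray',np.degrees(np.arctan2(yax[1],yax[0])))
o=np.array([330,205])
thick=px2w(d,np.array([[62,130],[116,224]])/4+o,.062); thin=px2w(d,np.array([[354,64],[409,157]])/4+o,.062)
for n,p in(('thick',thick),('thin',thin)):
    v=(p[1]-p[0])[:2]; print(n,p.mean(0),np.linalg.norm(v),np.degrees(np.arctan2(v[1],v[0])))
print('thin base edge',px2w(d,np.array([[328,92],[375,178]])/4+o,0))
E
```

```text
[[0.5718 0.1909 0.039 ]
 [0.5497 0.0599 0.039 ]
 [0.4681 0.0731 0.039 ]
 [0.4905 0.2045 0.039 ]] [0.5201 0.1321 0.039 ] sides [0.1329 0.0827 0.1333 0.0824]
[[0.5844 0.2131 0.012 ]
 [0.5562 0.0413 0.012 ]
 [0.4564 0.056  0.012 ]
 [0.4843 0.2303 0.012 ]] [0.5203 0.1352 0.012 ] [0.1741 0.1009 0.1765 0.1016]
yaw of +y 80.3703162801901
tray 80.81381793714063
thick [ 0.5296 -0.1029  0.062 ] 0.04632874951171905 -150.84383208717475
thin [ 0.5585 -0.2286  0.062 ] 0.04617915346132332 -151.0895840504276
thin base edge [[ 0.5777 -0.2177  0.    ]
 [ 0.538  -0.2379  0.    ]]
```

Call:
{"name": "arm_command", "arguments": {
  "moves": [
    [-0.187, -0.19, 0, 0],
    [-0.187, -0.19, 0, 0],
    [-0.187, -0.19, 0, 0],
    [-0.187, -0.19, 0, 0],
    [-0.187, -0.19, 0, 0],
    [-0.187, -0.19, 0, 0],
    [-0.187, -0.19, 0, 0],
    [-0.187, -0.19, 0, 0],
    [-0.187, -0.19, 0, 0],
    [-0.187, -0.19, 0, 0]
  ],
  "hand": 0.3
}}

```text
t: 0.93
position: [0.3796, 0.2225, 0.2573]
eef_rot: [0.172, 0.985, -0.0, -0.0]
contact_force: [0.7, 0.5, 0.1]
width: 0.701
grip_force: 0.0
```

Call:
{"name": "arm_command", "arguments": {
  "moves": [
    [-0.187, -0.19, 0, 0],
    [-0.187, -0.19, 0, 0],
    [-0.187, -0.19, 0, 0],
    [-0.187, -0.19, 0, 0],
    [-0.187, -0.19, 0, 0],
    [-0.187, -0.19, 0, 0],
    [-0.187, -0.19, 0, 0],
    [-0.187, -0.19, 0, 0],
    [-0.187, -0.19, 0, 0],
    [0, 0, 0, 0]
  ]
}}

```text
t: 1.77
position: [0.5316, -0.1125, 0.2568]
eef_rot: [0.179, 0.984, -0.003, 0.002]
contact_force: [0.5, -1.2, 1.0]
width: 0.698
grip_force: 0.0
```

Call:
{"name": "arm_command", "arguments": {
  "moves": [
    [0, 0, 0, -0.155],
    [0, 0, 0, -0.155],
    [0, 0, 0, -0.155],
    [0, 0, 0, -0.155],
    [0, 0, 0, -0.155],
    [0, 0, 0, -0.155],
    [0, 0, 0, -0.155],
    [0, 0, 0, 0],
    [0, 0, 0, 0]
  ]
}}

```text
t: 2.52
position: [0.5293, -0.1025, 0.2571]
eef_rot: [-0.248, 0.969, 0.0, -0.0]
contact_force: [-0.1, 0.5, -0.1]
width: 0.703
grip_force: 0.0
```

```bash
cat >> h.py <<'E'
def tool():
    from scipy.spatial.transform import Rotation as R
    o=robot.get_obs(); return o,R.from_quat(o['eef_rot']).as_matrix(),o['position']
def rel(target,ydir=None):
    """shift in tool units to a world target; turn in units so tool y points along ydir (deg, mod 180)"""
    o,R,p=tool(); print('shift',np.round(R.T@(np.array(target)-p)/.15,4))
    a=np.degrees(np.arctan2(R[1,1],R[0,1])); print('tool y deg',round(a,2))
    if ydir is not None: print('turn',round(-((ydir-a+90)%180-90)/45,4))
E
python3 - <<'E'
from h import *
d=snap('wrist','w1.png'); print(w2px(d,[[.5296,-.1029,.06],[.5585,-.2286,.06]]))
E
```

```text
[[325.52733471 213.26484067]
 [187.53424069 174.87468354]]
```

View pics/w1.png

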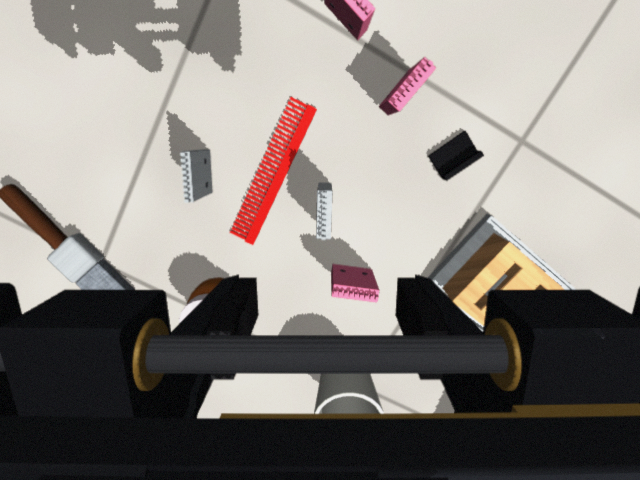

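The wrist view shows the thick blade's top at (324,212), nearly upright in the image, and the thin one at (187,175), so both projections agree. The pink plate at (355,282) and the comb at (275,170) lie beside the thick blade. I'll enlarge it for finer edges.

```bash
python3 - <<'E'
from h import *
im=cv2.imread('pics/w1.png')
a=cv2.resize(im[175:250,300:350],(400,600),interpolation=cv2.INTER_CUBIC)
b=cv2.resize(im[140:215,170:220],(400,600),interpolation=cv2.INTER_CUBIC)
cv2.imwrite('pics/crop2.png',np.hstack([a,b]))
E
```

```text
(no output)
```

View pics/crop2.png

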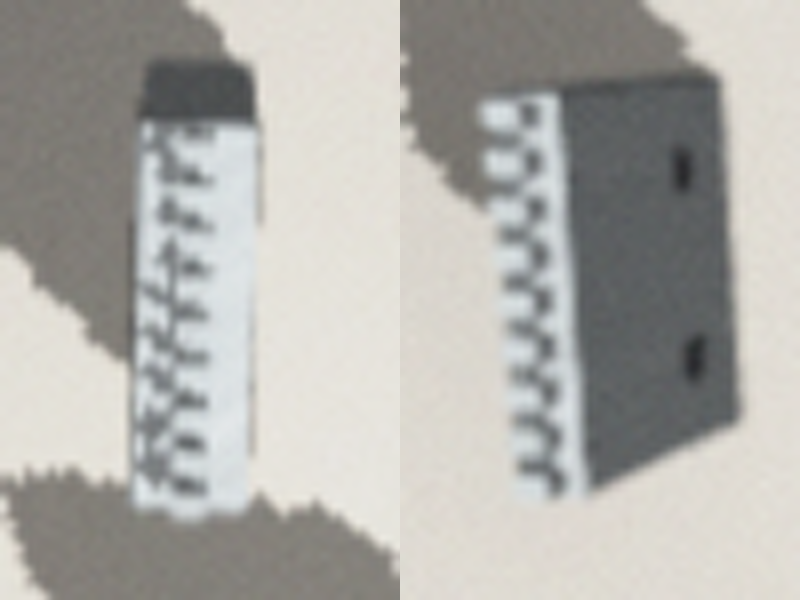

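```bash
python3 - <<'E'
from h import *
np.set_printoptions(precision=4,suppress=True)
d=load('w1')
T=px2w(d,np.array([[139,120],[258,122],[250,508],[132,505]])/8+[300,175],.06)
print(T,T.mean(0),np.linalg.norm(T-np.roll(T,-1,0),axis=1))
v=(T[0]+T[1]-T[2]-T[3]); a=np.degrees(np.arctan2(v[1],v[0])); print(a)
N=px2w(d,np.array([[160,92],[188,492]])/8+[170,140],.06); v=N[0]-N[1]; an=np.arctan2(v[1],v[0])
n=np.array([-np.sin(an),np.cos(an),0]); print('thin',N,np.linalg.norm(v),np.degrees(an), 'ctr',N.mean(0)-n*.004,N.mean(0)+n*.004)
c=T.mean(0); rel([c[0],c[1],.05],a+90)
E
```

```text
[[ 0.5143 -0.1197  0.06  ]
 [ 0.508  -0.1078  0.06  ]
 [ 0.5482 -0.0865  0.06  ]
 [ 0.5546 -0.0989  0.06  ]] [ 0.5313 -0.1032  0.06  ] [0.0135 0.0455 0.0139 0.0453]
-152.36307466325442
thin [[ 0.5385 -0.2348  0.06  ]
 [ 0.5782 -0.2142  0.06  ]] 0.044729153969178266 -152.694093906172 ctr [ 0.5565 -0.221   0.06  ] [ 0.5602 -0.2281  0.06  ]
shift [-0.0095 -0.011   1.381 ]
tool y deg 118.76
turn 0.025
```

Call:
{"name": "arm_command", "arguments": {
  "moves": [
    [-0.0095, -0.011, 0, 0.025],
    [0, 0, 0.25, 0],
    [0, 0, 0.25, 0],
    [0, 0, 0.25, 0],
    [0, 0, 0.25, 0],
    [0, 0, 0.2, 0],
    [0, 0, 0.12, 0],
    [0, 0, 0.06, 0],
    [0, 0, 0, 0]
  ]
}}

```text
t: 3.32
position: [0.5309, -0.103, 0.0488]
eef_rot: [-0.24, 0.971, 0.0, -0.001]
contact_force: [0.1, -0.4, 0.3]
width: 0.699
grip_force: 0.0
```

Call:
{"name": "arm_command", "arguments": {
  "moves": [
    [0, 0, 0, 0],
    [0, 0, 0, 0],
    [0, 0, 0, 0],
    [0, 0, 0, 0],
    [0, 0, 0, 0],
    [0, 0, 0, 0],
    [0, 0, 0, 0],
    [0, 0, 0, 0]
  ],
  "hand": 1,
  "squeeze": 35
}}

```text
t: 3.98
position: [0.5317, -0.1034, 0.0506]
eef_rot: [-0.24, 0.971, -0.0, 0.0]
contact_force: [-0.1, 1.2, 2.5]
width: 0.155
grip_force: 34.9
```

Call:
{"name": "arm_command", "arguments": {
  "moves": [
    [0, 0, -0.1, 0],
    [0, 0, -0.2, 0],
    [0, 0, -0.25, 0],
    [0, 0, -0.25, 0],
    [0, 0, -0.2, 0],
    [0, 0, 0, 0.155],
    [0, 0, 0, 0.155],
    [0, 0, 0, 0.155],
    [0, 0, 0, 0.155],
    [0, 0, 0, 0.155]
  ]
}}

```text
t: 4.82
position: [0.5311, -0.1034, 0.2002]
eef_rot: [0.065, 0.998, 0.0, -0.0]
contact_force: [0.2, 1.1, -1.5]
width: 0.151
grip_force: 34.9
```

```bash
python3 - <<'E'
from h import *
rel([.535,.224,.17],80.6); print(robot.get_obs()['contact_force'])
E
```

```text
shift [0.2552 2.1678 0.2017]
tool y deg 82.6
turn 0.0445
[ 0.16757832  1.10759373 -1.52499435]
```

Call:
{"name": "arm_command", "arguments": {
  "moves": [
    [0.028, 0.241, 0, 0.0445],
    [0.028, 0.241, 0, 0],
    [0.028, 0.241, 0, 0],
    [0.028, 0.241, 0, 0],
    [0.028, 0.241, 0, 0],
    [0.028, 0.241, 0, 0],
    [0.028, 0.241, 0, 0],
    [0.028, 0.241, 0, 0],
    [0.028, 0.241, 0.1, 0],
    [0, 0, 0.1, 0]
  ]
}}

```text
t: 5.65
position: [0.5433, 0.2358, 0.171]
eef_rot: [0.073, 0.997, 0.006, 0.001]
contact_force: [0.1, 2.6, -1.6]
width: 0.155
grip_force: 34.9
```

```bash
python3 - <<'E'
from h import *
rel([.535,.224,.17],80.6); d=snap('wrist','w2.png')
E
```

```text
shift [ 0.0434 -0.0863  0.0057]
tool y deg 81.59
turn 0.0219
```

View pics/w2.png

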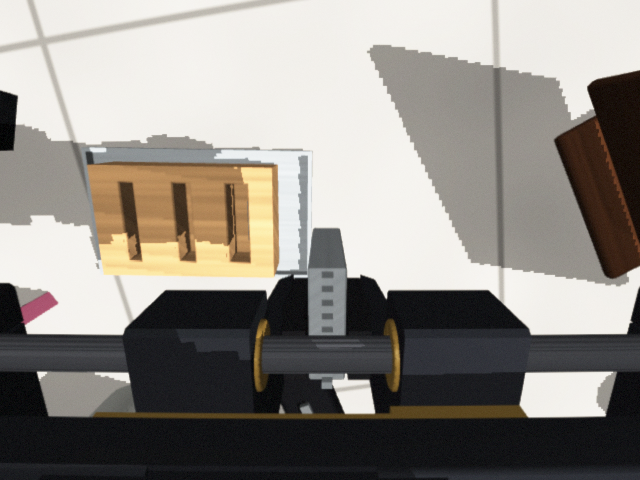

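The wrist view shows the thick blade upright in the grip at (327,310). The block's top corners are at about (90,163), (278,164), (278,277) and (103,276), and the tray's +y rim is at x≈310. I'll use these for a second fix on the rack.

```bash
python3 - <<'E'
from h import *
np.set_printoptions(precision=4,suppress=True)
d=load('w2')
B=px2w(d,np.array([[90,163],[278,164],[278,277],[103,276]]),.039); print(B,B.mean(0),np.linalg.norm(B-np.roll(B,-1,0),axis=1))
for i,j in((1,0),(2,3),(3,0),(2,1)):
    v=B[i]-B[j]; print(np.degrees(np.arctan2(v[1],v[0])))
T=px2w(d,np.array([[87,149],[312,151],[306,273]]),.012); print(T,np.linalg.norm(T[:2]-T[1:],axis=1)); v=T[1]-T[0];print(np.degrees(np.arctan2(v[1],v[0])))
rel([.535,.224,.17],80.6)
E
```

```text
[[0.4692 0.0788 0.039 ]
 [0.4899 0.211  0.039 ]
 [0.5745 0.1955 0.039 ]
 [0.5536 0.0614 0.039 ]] [0.5218 0.1367 0.039 ] [0.1339 0.086  0.1357 0.0862]
81.10557316611909
81.15788995565468
-11.616212712851814
-10.408487348713686
[[0.4578 0.0625 0.012 ]
 [0.4854 0.2354 0.012 ]
 [0.5847 0.2146 0.012 ]] [0.1751 0.1015]
80.92165532530512
shift [ 0.0374 -0.0446 -0.0178]
tool y deg 81.43
turn 0.0184
```

Call:
{"name": "arm_command", "arguments": {
  "moves": [
    [0, 0, 0, 0],
    [0, 0, 0, 0],
    [0, 0, 0, 0],
    [0, 0, 0, 0]
  ]
}}

```text
t: 6.03
position: [0.5449, 0.2225, 0.1712]
eef_rot: [0.08, 0.997, -0.0, 0.001]
contact_force: [-0.0, -0.1, -1.4]
width: 0.161
grip_force: 34.9
```

```bash
python3 - <<'E'
from h import *
rel([.5355,.2278,.071],80.8); print(robot.get_obs()['contact_force'])
E
```

```text
shift [0.0684 0.0247 0.6679]
tool y deg 80.82
turn 0.0004
[-0.01099659 -0.1041409  -1.35901331]
```

Call:
{"name": "arm_command", "arguments": {
  "moves": [
    [0.0684, 0.0247, 0, 0],
    [0, 0, 0.15, 0],
    [0, 0, 0.2, 0],
    [0, 0, 0.15, 0],
    [0, 0, 0.1, 0],
    [0, 0, 0.068, 0],
    [0, 0, 0, 0],
    [0, 0, 0, 0],
    [0, 0, 0, 0],
    [0, 0, 0, 0]
  ]
}}

```text
t: 6.87
position: [0.5354, 0.2296, 0.0715]
eef_rot: [0.079, 0.997, 0.001, 0.001]
contact_force: [-0.3, 0.1, -1.9]
width: 0.154
grip_force: 34.9
```

```bash
python3 - <<'E'
from h import *
rel([.5355,.2278,.071],80.8); print(robot.get_obs()['contact_force'])
E
```

```text
shift [-0.0024 -0.0119  0.0035]
tool y deg 80.94
turn 0.0031
[-0.28502221  0.0621563  -1.87247309]
```

Call:
{"name": "arm_command", "arguments": {
  "moves": [
    [0, -0.035, 0, 0],
    [0, -0.03, 0, 0],
    [0, -0.015, 0, 0],
    [0, 0, 0, 0],
    [0, 0, 0, 0],
    [0, 0, 0, 0]
  ]
}}

```text
t: 7.37
position: [0.5328, 0.2175, 0.0703]
eef_rot: [0.079, 0.997, 0.0, 0.0]
contact_force: [0.5, -0.2, -1.4]
width: 0.156
grip_force: 34.9
```

Call:
{"name": "arm_command", "arguments": {
  "moves": [
    [0, -0.007, 0, 0],
    [0, -0.007, 0, 0],
    [0, -0.007, 0, 0],
    [0, 0, 0, 0],
    [0, 0, 0, 0]
  ]
}}

```text
t: 7.78
position: [0.5322, 0.2142, 0.0702]
eef_rot: [0.079, 0.997, -0.0, -0.0]
contact_force: [-0.1, -1.1, -1.7]
width: 0.155
grip_force: 34.9
```

Call:
{"name": "arm_command", "arguments": {
  "moves": [
    [0, -0.007, 0, 0],
    [0, -0.007, 0, 0],
    [0, -0.007, 0, 0],
    [0, 0, 0, 0],
    [0, 0, 0, 0]
  ]
}}

```text
t: 8.2
position: [0.5318, 0.211, 0.0702]
eef_rot: [0.079, 0.997, 0.0, 0.0]
contact_force: [-0.9, -1.0, -0.5]
width: 0.152
grip_force: 34.9
```

Call:
{"name": "arm_command", "arguments": {
  "moves": [
    [0, -0.007, 0, 0],
    [0, -0.007, 0, 0],
    [0, 0, 0, 0],
    [0, 0, 0, 0]
  ]
}}

```text
t: 8.53
position: [0.5315, 0.209, 0.0702]
eef_rot: [0.079, 0.997, 0.0, 0.0]
contact_force: [0.7, 0.5, -1.0]
width: 0.157
grip_force: 34.9
```

Call:
{"name": "arm_command", "arguments": {
  "moves": [
    [0, -0.007, 0, 0],
    [0, -0.007, 0, 0],
    [0, 0, 0, 0],
    [0, 0, 0, 0]
  ]
}}

```text
t: 8.87
position: [0.5311, 0.2069, 0.0702]
eef_rot: [0.079, 0.997, -0.0, -0.0]
contact_force: [0.5, -0.7, -1.5]
width: 0.156
grip_force: 34.9
```

Call:
{"name": "arm_command", "arguments": {
  "moves": [
    [0, -0.007, 0, 0],
    [0, 0, 0, 0],
    [0, 0, 0, 0]
  ]
}}

```text
t: 9.12
position: [0.531, 0.2061, 0.0702]
eef_rot: [0.079, 0.997, 0.0, 0.0]
contact_force: [-0.2, 0.2, -1.5]
width: 0.155
grip_force: 34.9
```

Call:
{"name": "arm_command", "arguments": {
  "moves": [
    [0, -0.007, 0, 0],
    [0, 0, 0, 0],
    [0, 0, 0, 0]
  ]
}}

```text
t: 9.37
position: [0.531, 0.2059, 0.0703]
eef_rot: [0.079, 0.997, 0.001, 0.0]
contact_force: [0.4, 2.0, -2.4]
width: 0.153
grip_force: 34.9
```

Call:
{"name": "arm_command", "arguments": {
  "moves": [
    [0, -0.004, 0, 0],
    [0, 0, 0, 0],
    [0, 0, 0, 0]
  ]
}}

```text
t: 9.62
position: [0.5309, 0.2057, 0.0703]
eef_rot: [0.079, 0.997, 0.001, 0.0]
contact_force: [0.4, 4.4, -1.9]
width: 0.155
grip_force: 34.9
```

```bash
python3 - <<'E'
from h import *
o,R,p=tool(); print(p,o['contact_force'],o['wrist_torque'],R[:,1],o['t'])
y=R[:2,1]/np.linalg.norm(R[:2,1]); x=np.array([y[1],-y[0]])
print('x off from block centre', (p[:2]-[.521,.1345])@x*1000, 'y', (p[:2]-[.521,.1345])@y*1000)
E
```

```text
[0.53093321 0.20572276 0.0703165 ] [ 0.38570596  4.3834072  -1.89147272] [ 1.27036538 -0.0930048  -0.08729566] [0.15663466 0.9876538  0.00235828] 9.6167
x off from block centre -1.345385708536883 y 71.89951427468073
```

Contact is clear: Fy rises at TCP y≈0.2060, so the block centre is about 73 mm further along −y. I'll back off, lift and go over the wide slot, 33 mm from contact.

Call:
{"name": "arm_command", "arguments": {
  "moves": [
    [0, 0.03, 0, 0],
    [0, 0, -0.1, 0],
    [0, 0, -0.1, 0],
    [0, -0.1, 0, 0],
    [0, -0.1, 0, 0],
    [0, -0.03, 0, 0],
    [0, 0, 0, 0],
    [0, 0, 0, 0],
    [0, 0, 0, 0],
    [0, 0, 0, 0]
  ]
}}

```text
t: 10.45
position: [0.5259, 0.1754, 0.0999]
eef_rot: [0.078, 0.997, 0.0, -0.0]
contact_force: [-0.1, 0.3, -2.0]
width: 0.157
grip_force: 34.9
```

```bash
python3 - <<'E'
from h import *
rel([.527,.1733,.093],80.98); print(robot.get_obs()['contact_force'])
E
```

```text
shift [-0.0096 -0.0129  0.0459]
tool y deg 81.0
turn 0.0005
[-0.12059183  0.30613882 -1.98385529]
```

Call:
{"name": "arm_command", "arguments": {
  "moves": [
    [-0.0096, -0.0129, 0.03, 0],
    [0, 0, 0, 0],
    [0, 0, 0, 0],
    [0, 0, 0, 0],
    [0, 0, 0, 0]
  ]
}}

```text
t: 10.87
position: [0.5271, 0.1727, 0.0957]
eef_rot: [0.079, 0.997, 0.0, 0.0]
contact_force: [-0.3, -0.2, -1.4]
width: 0.155
grip_force: 34.9
```

```bash
python3 - <<'E'
from h import *
rel([.527,.1733,.090],80.98); print(robot.get_obs()['contact_force'])
E
```

```text
shift [0.0012 0.0035 0.038 ]
tool y deg 80.96
turn -0.0003
[-0.31901918 -0.16665063 -1.39461879]
```

Call:
{"name": "arm_command", "arguments": {
  "moves": [
    [0, 0.0035, 0.028, 0],
    [0, 0, 0.01, 0],
    [0, 0, 0.01, 0],
    [0, 0, 0.01, 0],
    [0, 0, 0, 0],
    [0, 0, 0, 0]
  ]
}}

```text
t: 11.37
position: [0.5271, 0.173, 0.0869]
eef_rot: [0.079, 0.997, -0.0, -0.0]
contact_force: [0.5, -0.1, -1.7]
width: 0.152
grip_force: 34.9
```

Call:
{"name": "arm_command", "arguments": {
  "moves": [
    [0, 0, 0.01, 0],
    [0, 0, 0.01, 0],
    [0, 0, 0, 0],
    [0, 0, 0, 0]
  ]
}}

```text
t: 11.7
position: [0.5271, 0.173, 0.0839]
eef_rot: [0.079, 0.997, -0.0, -0.0]
contact_force: [-0.1, 0.1, -1.8]
width: 0.156
grip_force: 34.9
```

Call:
{"name": "arm_command", "arguments": {
  "moves": [
    [0, 0, 0.01, 0],
    [0, 0, 0.01, 0],
    [0, 0, 0.01, 0],
    [0, 0, 0, 0],
    [0, 0, 0, 0]
  ]
}}

```text
t: 12.12
position: [0.5271, 0.1725, 0.0794]
eef_rot: [0.079, 0.997, -0.0, -0.0]
contact_force: [-0.0, -1.6, -0.7]
width: 0.16
grip_force: 34.9
```

Call:
{"name": "arm_command", "arguments": {
  "moves": [
    [0, 0, 0.01, 0],
    [0, 0, 0.01, 0],
    [0, 0, 0, 0],
    [0, 0, 0, 0]
  ]
}}

```text
t: 12.45
position: [0.5273, 0.1726, 0.0765]
eef_rot: [0.079, 0.997, -0.0, 0.0]
contact_force: [-0.1, -2.7, 1.7]
width: 0.156
grip_force: 34.9
```

Call:
{"name": "arm_command", "arguments": {
  "moves": [
    [0, 0, 0.01, 0],
    [0, 0, 0.01, 0],
    [0, 0, 0, 0],
    [0, 0, 0, 0]
  ]
}}

```text
t: 12.78
position: [0.527, 0.1726, 0.0731]
eef_rot: [0.079, 0.997, -0.0, -0.0]
contact_force: [0.1, -2.6, -2.4]
width: 0.151
grip_force: 34.9
```

Call:
{"name": "arm_command", "arguments": {
  "moves": [
    [0, 0, 0.01, 0],
    [0, 0, 0, 0],
    [0, 0, 0, 0]
  ]
}}

```text
t: 13.03
position: [0.5269, 0.1727, 0.0717]
eef_rot: [0.079, 0.997, -0.0, -0.0]
contact_force: [-0.0, -4.7, -3.3]
width: 0.154
grip_force: 34.9
```

Call:
{"name": "arm_command", "arguments": {
  "moves": [
    [0, 0, 0.01, 0],
    [0, 0, 0.01, 0],
    [0, 0, 0, 0],
    [0, 0, 0, 0]
  ]
}}

```text
t: 13.37
position: [0.5269, 0.1728, 0.0687]
eef_rot: [0.079, 0.997, -0.0, -0.0]
contact_force: [-0.0, -3.9, -2.4]
width: 0.159
grip_force: 34.9
```

Call:
{"name": "arm_command", "arguments": {
  "moves": [
    [0, 0, 0.01, 0],
    [0, 0, 0.01, 0],
    [0, 0, 0, 0],
    [0, 0, 0, 0]
  ]
}}

```text
t: 13.7
position: [0.527, 0.173, 0.0658]
eef_rot: [0.079, 0.997, -0.0, -0.0]
contact_force: [-1.1, -3.8, -2.9]
width: 0.157
grip_force: 34.9
```

Call:
{"name": "arm_command", "arguments": {
  "moves": [
    [0, 0, 0.008, 0],
    [0, 0, 0, 0],
    [0, 0, 0, 0]
  ]
}}

```text
t: 13.95
position: [0.5272, 0.173, 0.0647]
eef_rot: [0.079, 0.997, -0.0, -0.0]
contact_force: [-0.8, -3.7, -1.5]
width: 0.155
grip_force: 34.9
```

Call:
{"name": "arm_command", "arguments": {
  "moves": [
    [0, 0, 0.006, 0],
    [0, 0, 0, 0],
    [0, 0, 0, 0]
  ]
}}

```text
t: 14.2
position: [0.5272, 0.1731, 0.0639]
eef_rot: [0.079, 0.997, 0.0, 0.0]
contact_force: [-0.6, -3.2, -0.7]
width: 0.159
grip_force: 34.9
```

Call:
{"name": "arm_command", "arguments": {
  "moves": [
    [0, 0, 0.005, 0],
    [0, 0, 0, 0],
    [0, 0, 0, 0]
  ]
}}

```text
t: 14.45
position: [0.5272, 0.1731, 0.0636]
eef_rot: [0.079, 0.997, 0.0, 0.0]
contact_force: [-1.4, -4.1, 4.8]
width: 0.156
grip_force: 34.9
```

Call:
{"name": "arm_command", "arguments": {
  "moves": [
    [0, 0, 0.003, 0],
    [0, 0, 0, 0],
    [0, 0, 0, 0]
  ]
}}

```text
t: 14.7
position: [0.5272, 0.1731, 0.0635]
eef_rot: [0.079, 0.997, 0.0, 0.0]
contact_force: [-2.9, -4.3, 9.0]
width: 0.156
grip_force: 34.9
```

The blade is home: z stopped at 0.0635, as expected, and the force rose about 11 N. Releasing now.

Call:
{"name": "arm_command", "arguments": {
  "moves": [
    [0, 0, 0, 0],
    [0, 0, 0, 0],
    [0, 0, 0, 0],
    [0, 0, 0, 0],
    [0, 0, 0, 0],
    [0, 0, -0.1, 0],
    [0, 0, -0.25, 0],
    [0, 0, -0.25, 0],
    [0, 0, -0.25, 0],
    [0, 0, 0, 0]
  ],
  "hand": 0.5
}}

```text
t: 15.53
position: [0.5309, 0.1752, 0.1966]
eef_rot: [0.079, 0.997, 0.003, 0.005]
contact_force: [0.9, 0.6, -0.5]
width: 0.498
grip_force: 0.0
```

```bash
python3 - <<'E'
from h import *
rel([.5602,-.2281,.195],117.5); rel([.5565,-.221,.195])
o,R,p=tool(); print(R[:,:2], o['joints'])
E
```

```text
shift [-6.1640e-01 -2.6243e+00 -2.3000e-03]
tool y deg 80.94
turn -0.8124
shift [-5.8460e-01 -2.5815e+00 -2.4000e-03]
tool y deg 80.94
[[-0.98747024  0.15739551]
 [ 0.15746603  0.98750855]
 [-0.01034287  0.00731562]] [-0.24628876  0.68695662 -0.2577815   1.83764182  0.27438923  0.6387207
  0.74513309]
```

Call:
{"name": "arm_command", "arguments": {
  "moves": [
    [-0.056, -0.2386, 0, 0],
    [-0.056, -0.2386, 0, 0],
    [-0.056, -0.2386, 0, 0],
    [-0.056, -0.2386, 0, 0],
    [-0.056, -0.2386, 0, 0],
    [-0.056, -0.2386, 0, 0],
    [-0.056, -0.2386, 0, 0],
    [-0.056, -0.2386, 0, 0],
    [-0.056, -0.2386, 0, 0],
    [-0.056, -0.2386, 0, 0]
  ]
}}

```text
t: 16.37
position: [0.5538, -0.1952, 0.1897]
eef_rot: [0.079, 0.997, 0.0, 0.0]
contact_force: [-0.1, 0.7, 0.8]
width: 0.502
grip_force: 0.0
```

Call:
{"name": "arm_command", "arguments": {
  "moves": [
    [-0.056, -0.2386, 0, 0],
    [0, 0, 0, -0.1354],
    [0, 0, 0, -0.1354],
    [0, 0, 0, -0.1354],
    [0, 0, 0, -0.1354],
    [0, 0, 0, -0.1354],
    [0, 0, 0, -0.1354],
    [0, 0, 0, 0],
    [0, 0, 0, 0],
    [0, 0, 0, 0]
  ]
}}

```text
t: 17.2
position: [0.5565, -0.2301, 0.1899]
eef_rot: [-0.237, 0.972, 0.0, -0.0]
contact_force: [-0.5, 0.2, 0.0]
width: 0.498
grip_force: 0.0
```

```bash
python3 - <<'E'
from h import *
rel([.5602,-.2281,.05],117.5)
d=snap('wrist','w3.png')
uv=w2px(d,[[.5602,-.2281,.06]])[0]; print(uv)
im=d['img'][:,:,::-1]; x,y=int(uv[0])-50,int(uv[1])-50; print(x,y)
cv2.imwrite('pics/crop3.png',cv2.resize(im[y:y+100,x:x+100],(600,600),interpolation=cv2.INTER_CUBIC))
E
```

```text
shift [-2.800e-02  1.000e-04  9.325e-01]
tool y deg 117.37
turn -0.003
[326.12245102 237.05943903]
276 187
```

View pics/crop3.png

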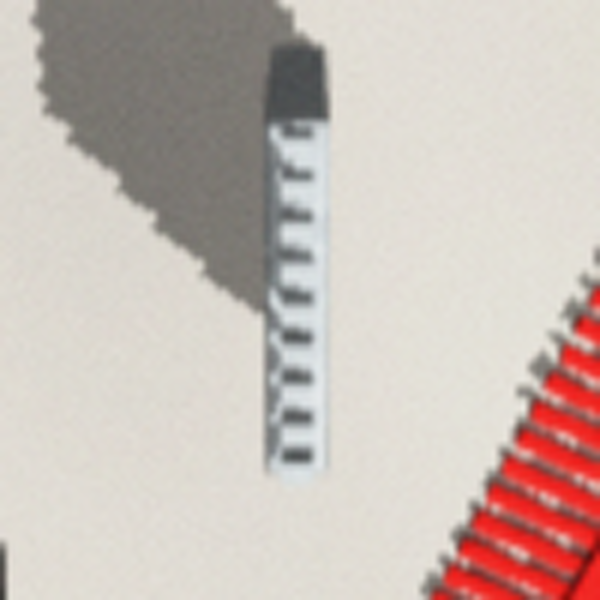

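The crop shows the thin blade's narrow top, centred at crop (297,294). That is within about 1 px of the expected point, and the blade is aligned. I'll descend and grip.

Call:
{"name": "arm_command", "arguments": {
  "moves": [
    [-0.028, 0, 0, 0],
    [0, 0, 0.22, 0],
    [0, 0, 0.25, 0],
    [0, 0, 0.22, 0],
    [0, 0, 0.14, 0],
    [0, 0, 0.07, 0],
    [0, 0, 0.03, 0],
    [0, 0, 0, 0],
    [0, 0, 0, 0]
  ]
}}

```text
t: 18.0
position: [0.5613, -0.2283, 0.0519]
eef_rot: [-0.238, 0.971, -0.0, 0.001]
contact_force: [0.4, -0.2, 0.4]
width: 0.502
grip_force: 0.0
```

Call:
{"name": "arm_command", "arguments": {
  "moves": [
    [0, 0, 0, 0],
    [0, 0, 0, 0],
    [0, 0, 0, 0],
    [0, 0, 0, 0],
    [0, 0, 0, 0],
    [0, 0, 0, 0],
    [0, 0, 0, 0]
  ],
  "hand": 1
}}

```text
t: 18.58
position: [0.5603, -0.2284, 0.0509]
eef_rot: [-0.238, 0.971, -0.0, 0.0]
contact_force: [-1.6, -1.1, 2.7]
width: 0.087
grip_force: 35.0
```

Call:
{"name": "arm_command", "arguments": {
  "moves": [
    [0, 0, -0.1, 0],
    [0, 0, -0.2, 0],
    [0, 0, -0.25, 0],
    [0, 0, -0.25, 0],
    [0, 0, 0, 0.155],
    [0, 0, 0, 0.155],
    [0, 0, 0, 0.155],
    [0, 0, 0, 0.155],
    [0, 0, 0, 0.155],
    [0, 0, 0, 0]
  ]
}}

```text
t: 19.42
position: [0.56, -0.228, 0.1706]
eef_rot: [0.066, 0.998, -0.0, -0.0]
contact_force: [-0.2, -1.2, -0.9]
width: 0.088
grip_force: 35.0
```

```bash
python3 - <<'E'
from h import *
# block centre from touch; approach point 66+4+12 mm towards -y
y=np.array([.157,.9876]); c=np.array([.5310,.2060])-.073*y+.0013*np.array([.9876,-.157]); print(c)
q=c-.083*y; print(q); rel([*q,.17],80.98); print(tool()[0]['contact_force'])
E
```

```text
[0.52082288 0.1337011 ]
[0.50779188 0.0517303 ]
shift [0.5893 1.8032 0.0038]
tool y deg 82.48
turn 0.0334
[-0.15514547 -1.15525376 -0.91622204]
```

Call:
{"name": "arm_command", "arguments": {
  "moves": [
    [0.059, 0.208, 0, 0.0334],
    [0.059, 0.208, 0, 0],
    [0.059, 0.208, 0, 0],
    [0.059, 0.208, 0, 0],
    [0.059, 0.208, 0, 0],
    [0.059, 0.208, 0, 0],
    [0.059, 0.208, 0, 0],
    [0.059, 0.208, 0, 0],
    [0.059, 0.208, 0, 0],
    [0.059, 0.208, 0, 0]
  ]
}}

```text
t: 20.25
position: [0.5195, 0.0951, 0.1706]
eef_rot: [0.075, 0.997, 0.0, -0.0]
contact_force: [-0.4, 0.4, -0.6]
width: 0.088
grip_force: 35.0
```

Call:
{"name": "arm_command", "arguments": {
  "moves": [
    [0, 0, 0.1, 0],
    [0, 0, 0.18, 0],
    [0, 0, 0.1, 0],
    [0, 0, 0.05, 0],
    [0, 0, 0, 0],
    [0, 0, 0, 0],
    [0, 0, 0, 0],
    [0, 0, 0, 0]
  ]
}}

```text
t: 20.92
position: [0.5208, 0.0935, 0.1072]
eef_rot: [0.077, 0.997, 0.0, 0.001]
contact_force: [0.4, 0.4, -0.3]
width: 0.089
grip_force: 35.0
```

```bash
python3 - <<'E'
from h import *
rel([.5145,.0942,.096],80.98); print(tool()[0]['contact_force'])
E
```

```text
shift [ 0.0421 -0.002   0.0744]
tool y deg 81.14
turn 0.0035
[ 0.4043573   0.40972014 -0.31339493]
```

Call:
{"name": "arm_command", "arguments": {
  "moves": [
    [0.0421, -0.002, 0.06, 0.0035],
    [0, 0, 0, 0],
    [0, 0, 0, 0],
    [0, 0, 0, 0],
    [0, 0, 0, 0],
    [0, 0, 0, 0]
  ]
}}

```text
t: 21.42
position: [0.5142, 0.0942, 0.0976]
eef_rot: [0.079, 0.997, 0.0, 0.0]
contact_force: [0.5, 0.1, -1.0]
width: 0.09
grip_force: 35.0
```

```bash
python3 - <<'E'
from h import *
rel([.5145,.0942,.0865],80.98); print(tool()[0]['contact_force'])
E
```

```text
shift [-0.0016  0.0002  0.074 ]
tool y deg 80.97
turn -0.0003
[ 0.53278219  0.12496042 -0.99494548]
```

Call:
{"name": "arm_command", "arguments": {
  "moves": [
    [0, 0, 0.03, 0],
    [0, 0, 0.01, 0],
    [0, 0, 0.01, 0],
    [0, 0, 0.01, 0],
    [0, 0, 0.01, 0],
    [0, 0, 0, 0],
    [0, 0, 0, 0]
  ]
}}

```text
t: 22.0
position: [0.5137, 0.0942, 0.0866]
eef_rot: [0.079, 0.997, 0.0, -0.0]
contact_force: [0.8, 0.4, -0.6]
width: 0.09
grip_force: 35.0
```

Call:
{"name": "arm_command", "arguments": {
  "moves": [
    [0, 0, 0.01, 0],
    [0, 0, 0.01, 0],
    [0, 0, 0.01, 0],
    [0, 0, 0, 0],
    [0, 0, 0, 0]
  ]
}}

```text
t: 22.42
position: [0.5137, 0.0942, 0.0821]
eef_rot: [0.079, 0.997, -0.0, -0.0]
contact_force: [0.2, 0.1, -1.3]
width: 0.091
grip_force: 35.0
```

In the slot (8 mm deep) with no force. I'll go on past the pin.

Call:
{"name": "arm_command", "arguments": {
  "moves": [
    [0, 0, 0.01, 0],
    [0, 0, 0.01, 0],
    [0, 0, 0.01, 0],
    [0, 0, 0, 0],
    [0, 0, 0, 0]
  ]
}}

```text
t: 22.83
position: [0.514, 0.0936, 0.0778]
eef_rot: [0.079, 0.997, -0.0, 0.0]
contact_force: [0.3, -1.9, 2.5]
width: 0.085
grip_force: 35.0
```

Call:
{"name": "arm_command", "arguments": {
  "moves": [
    [0, 0, 0.01, 0],
    [0, 0, 0.01, 0],
    [0, 0, 0, 0],
    [0, 0, 0, 0]
  ]
}}

```text
t: 23.17
position: [0.5138, 0.0937, 0.0744]
eef_rot: [0.079, 0.997, -0.0, -0.0]
contact_force: [1.3, -2.3, 0.4]
width: 0.094
grip_force: 35.0
```

Call:
{"name": "arm_command", "arguments": {
  "moves": [
    [0, 0, 0.01, 0],
    [0, 0, 0.01, 0],
    [0, 0, 0, 0],
    [0, 0, 0, 0]
  ]
}}

```text
t: 23.5
position: [0.5134, 0.0938, 0.0713]
eef_rot: [0.079, 0.997, -0.0, -0.0]
contact_force: [0.8, -3.2, -2.0]
width: 0.087
grip_force: 35.0
```

Call:
{"name": "arm_command", "arguments": {
  "moves": [
    [0, 0, 0.01, 0],
    [0, 0, 0.01, 0],
    [0, 0, 0.01, 0],
    [0, 0, 0, 0],
    [0, 0, 0, 0]
  ]
}}

```text
t: 23.92
position: [0.5134, 0.0939, 0.0669]
eef_rot: [0.079, 0.997, -0.0, -0.0]
contact_force: [0.5, -4.5, -2.7]
width: 0.089
grip_force: 35.0
```

Call:
{"name": "arm_command", "arguments": {
  "moves": [
    [0, 0, 0.01, 0],
    [0, 0, 0.005, 0],
    [0, 0, 0, 0],
    [0, 0, 0, 0]
  ]
}}

```text
t: 24.25
position: [0.5136, 0.0941, 0.0648]
eef_rot: [0.079, 0.997, -0.0, -0.0]
contact_force: [-0.2, -3.8, -0.8]
width: 0.086
grip_force: 35.0
```

Call:
{"name": "arm_command", "arguments": {
  "moves": [
    [0, 0, 0.005, 0],
    [0, 0, 0, 0],
    [0, 0, 0, 0]
  ]
}}

```text
t: 24.5
position: [0.5137, 0.0942, 0.0642]
eef_rot: [0.079, 0.997, -0.0, -0.0]
contact_force: [-1.6, -3.9, -0.8]
width: 0.086
grip_force: 35.0
```

Call:
{"name": "arm_command", "arguments": {
  "moves": [
    [0, 0, 0.005, 0],
    [0, 0, 0, 0],
    [0, 0, 0, 0]
  ]
}}

```text
t: 24.75
position: [0.5138, 0.0942, 0.0638]
eef_rot: [0.079, 0.997, -0.0, 0.0]
contact_force: [-1.6, -4.0, 5.5]
width: 0.086
grip_force: 35.0
```

Call:
{"name": "arm_command", "arguments": {
  "moves": [
    [0, 0, 0.003, 0],
    [0, 0, 0, 0],
    [0, 0, 0, 0]
  ]
}}

```text
t: 25.0
position: [0.5137, 0.0942, 0.0638]
eef_rot: [0.079, 0.997, -0.0, 0.0]
contact_force: [-3.0, -5.0, 10.6]
width: 0.092
grip_force: 35.0
```

Fully home (z held at 0.0638 while the force rose). I'll release and withdraw.

Call:
{"name": "arm_command", "arguments": {
  "moves": [
    [0, 0, 0, 0],
    [0, 0, 0, 0],
    [0, 0, 0, 0],
    [0, 0, 0, 0],
    [0, 0, -0.1, 0],
    [0, 0, -0.25, 0],
    [0, 0, -0.25, 0],
    [0, 0, -0.25, 0],
    [0, 0, -0.25, 0],
    [0, 0, 0, 0]
  ],
  "hand": 0.6
}}

```text
t: 25.83
position: [0.5176, 0.0961, 0.2343]
eef_rot: [0.079, 0.997, 0.003, 0.006]
contact_force: [0.0, 0.9, -0.1]
width: 0.401
grip_force: 0.0
```

Call:
{"name": "arm_command", "arguments": {
  "moves": [
    [0, -0.24, 0, 0],
    [0, -0.24, 0, 0],
    [0, -0.24, 0, 0],
    [0, -0.24, 0, 0],
    [0, -0.24, 0, 0],
    [0, -0.24, 0, 0],
    [0, 0, 0, 0],
    [0, 0, 0, 0],
    [0, 0, 0, 0],
    [0, 0, 0, 0]
  ]
}}

```text
t: 26.67
position: [0.4805, -0.1172, 0.2279]
eef_rot: [0.077, 0.997, 0.001, 0.0]
contact_force: [0.3, 0.7, 0.8]
width: 0.401
grip_force: 0.0
```

```bash
python3 - <<'E'
from h import *
d=snap('scene','s9.png'); t=snap('top','t9.png')
r=lambda i,x,y,w,h:cv2.resize(i[y:y+h,x:x+w,::-1],(400,400),interpolation=cv2.INTER_CUBIC)
cv2.imwrite('pics/fin.png',np.hstack([r(d['img'],320,230,140,140),r(t['img'],150,190,140,140)]))
E
```

```text
(no output)
```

View pics/fin.png

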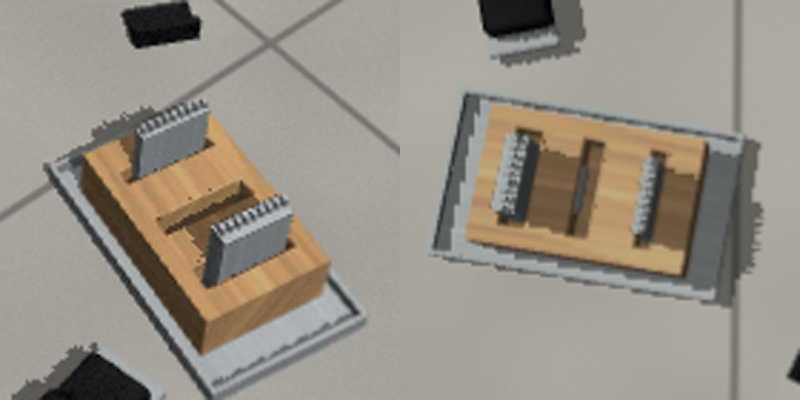

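Both blades stand upright with teeth up. The thick one is in the wide slot (left in the top view), the thin one is in the narrow slot, and the block is unmoved.

```bash
python3 -c "
from h import *
print(workorder.sign_off())"
```

```text
the job is handed in; nothing more can be done
None
```

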